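# Gather loose guitar hardware in a parts tray's pour corner over a tin

### The job

Pick up the red parts tray of loose guitar hardware, carry it level to the round tin, and there tilt it towards its pour corner until all five parts have slid down and bunched up in that corner, all within 5 cm of it and none left strung out along a side; spill none of them. Finish still holding the tray steady like that in the gripper alone, clearly tilted both ways so that the pour corner is lowest, with the pour lip over the tin's mouth and a few centimetres above it, ready for me to pick the parts off one by one. Leave the tin and the other things on the bench where they are.

Things in the scene. Friction and masses are not known exactly. Their poses are not given: they have to be found in the camera images.
- tray: red open plastic parts tray, 170 mm long (its x), 66 wide (its y), 34 high, walls and floor 3 mm, about 120 g empty, fingers fit along both long sides. Origin: centre of its underside, z up. The pour corner (+x +y) is cut off at 45 degrees, 26 mm off each side, with a wall only 20 mm high that carries an outward lip. The -x end bears a paper label. Gripped firmly across its middle it does not slip
- pour_lip (a point): point at the outer edge of the tray's pour lip, at (77, 25, 27) mm in the tray's frame; axes as the tray's
- pour_corner (a point): point on the tray's inner floor at the foot of the pour corner's wall, at (70, 18, 3) mm in the tray's frame; axes as the tray's. The parts begin to slide on the smooth floor at about 11 to 17 degrees of tilt, and need some 10 degrees more to go on along a wall. Tipped straight at the corner they queue up along the long wall; run down to the pour end first and then tipped sideways, they bunch
- tin: round open steel tin with a green band, outer diameter 100 mm, 55 mm high, wall 3 mm, standing on the bench, 250 g, empty. Origin at the centre of its underside, z up
- tin_rim (a point): centre of the tin's mouth, at the height of its rim (55 mm above the bench)
- knob_a: black guitar control knob with a brass-coloured top, 19 mm across the foot, 15 mm high, 14 g, loose in the tray. Origin at the centre of its underside
- knob_b: second knob, the same as knob_a
- nut_a: steel hexagon nut, 17 mm across flats, 8 mm thick, 12 g, loose in the tray. Origin at the centre of its underside
- nut_b: second nut, the same as nut_a
- strap_button: brass guitar strap button, a waisted turned piece, 15 mm across, 14 mm high, 12 g, loose in the tray. Origin at the centre of its underside
- spray_can: blue spray can with a white label, 58 mm across, 170 mm high, standing on the far side of the bench; leave alone
- tape_roll: roll of yellow tape lying flat, 96 mm across, 25 mm high, on the far side of the bench; leave alone
- glue_bottle: white glue bottle, 44 mm across, 110 mm high, on the far side of the bench; leave alone
- screwdriver: screwdriver with a red handle, 200 mm long, lying on the bench to the left; leave alone

How it is judged:
On the way:
1. the tray is held level, with all parts in it, by the tin and higher than its rim (angle between tray's own z axis and vertical below 0.2 rad and height (world z) of tray above 0.065 m and horizontal distance between pour_lip and tin_rim below 0.12 m and contact force between tray and the fingers above 1 N), for 0.2 s.
At the end, for the whole second after the job is handed in: tray held still by the gripper alone, tilted 14 degrees or more, 6 or more down along both its x and y; pour lip within 45 mm of the tin's axis, 8 to 100 mm above its rim; all five parts at rest within 55 mm of the corner's foot; tin upright, it and bystanders within 30 mm of their starts (distance between each of knob_a, knob_b, nut_a, nut_b, strap_button and pour_corner below 0.055 m and linear speed of each of knob_a, knob_b, nut_a, nut_b, strap_button below 0.03 m/s and angle between tray's own x axis and vertical above 1.671 rad and angle between tray's own y axis and vertical above 1.671 rad and angle between tray's own z axis and vertical above 0.25 rad and horizontal distance between pour_lip and tin_rim below 0.045 m and z of pour_lip in the frame of tin_rim between 0.008 and 0.1 m and contact force between tray and the fingers above 1 N and contact force between tray and tin below 0.2 N and linear speed of tray below 0.02 m/s and angular speed of tray below 0.1 rad/s and distance of each of tin, spray_can, tape_roll, glue_bottle, screwdriver from where it was at the start of the episode below 0.03 m and angle between tin's own z axis and vertical below 0.1 rad and contact force between tray and spray_can below 0.2 N and contact force between tray and tape_roll below 0.2 N and contact force between tray and glue_bottle below 0.2 N and contact force between tray and screwdriver below 0.2 N); the arm keeps its last pose, push and grip.
It fails at once if a part has left the tray (distance between any of knob_a, knob_b, nut_a, nut_b, strap_button and tray above 0.12 m).
It fails at once if the tray is tilted by more than 20 degrees away from the tin (pour lip more than 160 mm from the tin's axis) (angle between tray's own z axis and vertical above 0.35 rad and horizontal distance between pour_lip and tin_rim above 0.16 m).
It fails at once if the tin or a bystander is pushed away or knocked over (distance of any of spray_can, tape_roll, glue_bottle, screwdriver, tin from where it was at the start of the episode above 0.03 m or angle between tin's own z axis and vertical above 0.3 rad).
It also fails if it takes over 46 s, if anything falls off the work surface, if the arm or the gripper's body presses on something with over 40 N, if the wrist force passes 120 N, or if a joint passes its speed limit or range.

### The arm

A 6-joint arm with a two-finger parallel gripper is mounted at the origin on the work surface. World frame = base frame: x ahead of the robot, y to its left, z up, the work surface at z = 0. Lengths are in m, angles in rad, forces in N, time in s.
With the tool pointing down it reaches from about 0.35 to 0.975 m from the base axis. Payload 4.9 kg.
Tool frame: the origin (TCP) lies midway between the tips of the shut fingers; the grasp point (between the pads) lies 19 mm behind it; z points along the fingers, y is the line along which they close (so a half turn about z gives the same grasp; the last joint's range is limited). The gripper opens to 85 mm and grips with 20 to 120 N. Pads are 22 mm wide; open, the fingers measure 114 mm over their backs; the gripper's body (76 mm by 85 mm) begins 54 mm behind the grasp point. The pads swing forward as they close: fully open they stand 13 mm farther back than shut.
Start: joints at [1.168, 0.053, 1.613, -0, 1.476, -0.119], TCP at [0.175, 0.6, 0.198] pointing down, gripper open.
Joint ranges: [-3.01, 3.01], [-1.01, 2.22], [0.06, 2.58], [-1.02, 4.17], [0.09, 2.62], [-3.14, 3.14]. Speed limits (rad/s): [2.57, 2.57, 3.14, 3.14, 3.14, 3.14].

### API

Orientations are given as a unit quaternion [w, x, y, z].
In Python, from plant import manip gives the robot as it stands.
- The arm moves only by the shell command python3 shift.py 'ROWS'. ROWS is a JSON list of rows, 1 to 5 of them, each of 7 numbers: the opening from 0.0 (shut) to 1.0 (fully open), then dx, dy, dz in m, then a rotation vector rx, ry, rz in rad; each row shifts and turns the commanded pose from where the row before left it, along the tool's axes as they then stand; what a row does not reach is not made up. A row lasts 1/8 s, in which the tool goes at most 0.0625 m and 0.188 rad, less where a joint would pass 70% of its speed; a pose out of reach is approached as far as the arm can. The fingers move at their own pace and stop on an object; the grip force is fixed at half the most. Time passes only in rows, so rows that do not move let the fingers close. It prints the time, the measured TCP pose, the force, the opening and the grip force at its end.
- manip.state(): the state, without advancing time (a new reading comes with each control period).
- manip.grab_frame(name): name is "scene" or "top"; returns the picture (480x640x3 uint8, red, green, blue); there is no depth.
- manip.camera_params(name): a dict with "intrinsics" (3x3 intrinsics, pixels), "xyz" and "orientation" of the camera in the world. Camera axes: x right, y down, z forward; pixel columns grow to the right and rows downward; lengths in m; the calibration is good to about 2 mm. A picture is of the moment at which its call begins. camera_params takes no time and is no camera call.
- manip.job_done(): hands the job in; it is judged then, once.
The state is a dict: "time": time; "joint_pos": joint angles; "joint_vel": joint speeds; "joint_efforts": joint torques, N m; "tool_pos": TCP position; "tool_rot": TCP orientation; "contact_force": force on the tool from outside, world axes, zero at the start; "ft_torque": the same for the moment, N m; "gripper_width": opening from 0.0 (shut) to 1.0 (fully open); "grasp_force": force on a finger pad.
Only numpy, scipy, OpenCV 4.12 (cv2) and the standard library are available. Lean on these libraries where they do the work, as an engineer would, in place of code of your own. Each camera call takes 0.05 s, during which the arm holds its last target. There are 200 camera calls.

## Working session

There is one attempt and no reset: what is moved stays moved. The work goes in short steps, Python scripts to look and compute and a shell command to move; the robot and the scene stay as the last step left them, time stands still between calls to the robot, and variables do not carry over. Pictures are saved under pics/ and viewed, at most 10 in all, crops included, and the job is handed in when it is done.

```bash
ls; mkdir -p pics
python3 - <<'E'
from plant import manip
import cv2
for n in("scene","top"):
    cv2.imwrite(f"pics/{n}0.png",manip.grab_frame(n)[:,:,::-1]); print(manip.camera_params(n))
print(manip.state())
E
```

```text
pics
plant.py
shift.py
{'intrinsics': array([[446.73434667,   0.        , 314.68436917],
       [  0.        , 446.73434667, 242.30006618],
       [  0.        ,   0.        ,   1.        ]]), 'xyz': array([ 1.16411412, -0.13364113,  0.71205013]), 'orientation': array([-0.30095188,  0.76648119,  0.53122361, -0.19933896])}
{'intrinsics': array([[611.06333912,   0.        , 326.58795405],
       [  0.        , 611.06333912, 237.85362274],
       [  0.        ,   0.        ,   1.        ]]), 'xyz': array([0.43834893, 0.11228378, 1.27224318]), 'orientation': array([ 0.04196126, -0.69653258,  0.71482936, -0.04583228])}
{'time': 0.1, 'joint_pos': array([ 1.16801796e+00,  5.33091503e-02,  1.61413196e+00,  7.93285994e-06,
        1.47601494e+00, -1.18977313e-01]), 'joint_vel': array([-0.0008761 , -0.00125647, -0.00159224,  0.0009243 ,  0.00194984,
       -0.00153739]), 'joint_efforts': array([ 1.69858695e-04, -3.94905567e+01, -3.71361566e+01, -1.71165434e-04,
        4.01897763e-03, -1.59645123e-05]), 'tool_pos': array([0.17474358, 0.59943046, 0.19678944]), 'tool_rot': array([-2.44126388e-04,  1.41425108e-01,  9.89948519e-01, -8.99154513e-04]), 'contact_force': array([-0.16715066, -0.16045161, -0.06509778]), 'ft_torque': array([ 0.00263131, -0.00939863,  0.01690009]), 'grasp_force': 0.0, 'gripper_width': 0.9975447262435386}
```

View pics/top0.png

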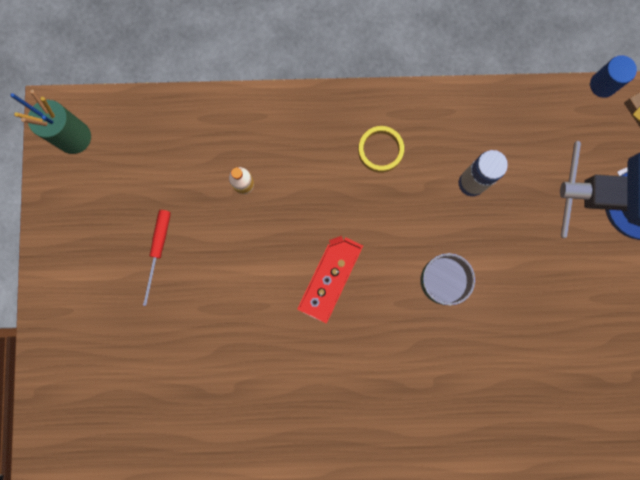

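View pics/scene0.png

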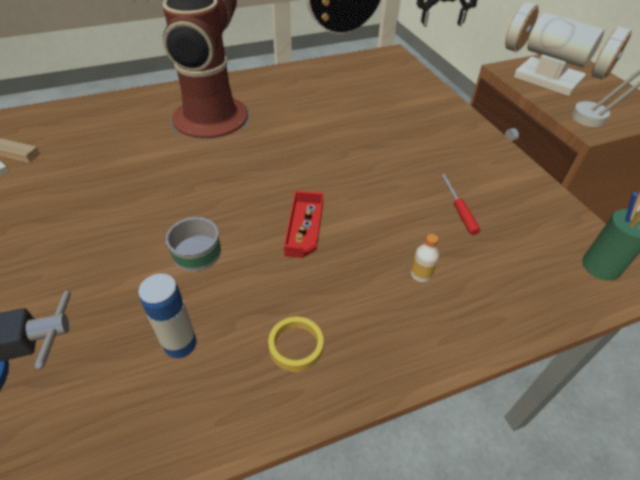

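The top view shows the tray around (330,280), its pour corner at upper left near (332,240), the tin at (447,280) and the parts in a row in the tray. I'll enlarge it and check the projection.

```bash
cat > h.py <<'E'
import numpy as np, cv2
from scipy.spatial.transform import Rotation as R
from plant import manip
def q2R(q): return R.from_quat([q[1],q[2],q[3],q[0]])
def cam(n):
    p=manip.camera_params(n); return p["intrinsics"],np.array(p["xyz"]),q2R(p["orientation"]).as_matrix()
def proj(n,P):
    K,c,M=cam(n); v=(np.atleast_2d(P)-c)@M@K.T; return v[:,:2]/v[:,2:]
def ray(n,px,z):
    K,c,M=cam(n); px=np.atleast_2d(px).astype(float); d=np.c_[px,np.ones(len(px))]@np.linalg.inv(K).T@M.T
    return c+d*((z-c[2])/d[:,2])[:,None]
E
python3 - <<'E'
from h import *
for n in("top","scene"): print(proj(n,[[0,0,0],[.175,.6,.198],[.4,0,0],[.4,.1,0]]).round())
a=cv2.imread("pics/top0.png")[225:335,285:365]
b=cv2.imread("pics/scene0.png")[180:275,270:340]
cv2.imwrite("pics/crop.png",np.hstack([cv2.resize(a,None,fx=5,fy=5,interpolation=2),cv2.resize(b,(385,550),interpolation=2)]))
E
```

```text
[[387. 536.]
 [ 39. 479.]
 [379. 332.]
 [331. 333.]]
[[211. 116.]
 [438.  43.]
 [247. 206.]
 [288. 196.]]
```

View pics/crop.png

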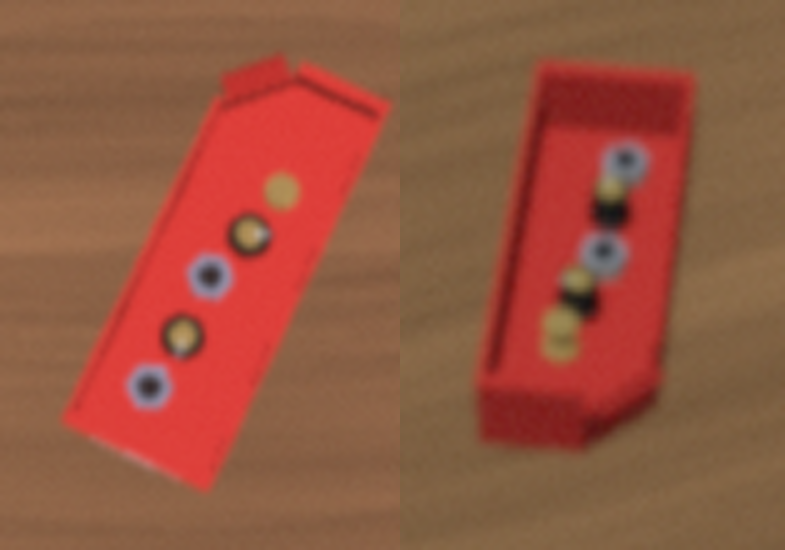

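The crop shows the tray's rim corners: the −x end at (62,420) and (210,490), the +x −y corner at (392,103), and the chamfer from (220,100) to (298,65). The pour corner points up-left, with five parts along the middle.

Run:
```python
from h import *
px=np.array([[62,420],[210,490],[392,103],[298,65],[220,100]])/5+[285-.4,225-.4]
W=ray("top",px,.034)[:,:2]
T=np.array([[-85,33],[-85,-33],[85,-33],[85,7],[59,33]])/1e3
def fit(T,W):
    a,b=T-T.mean(0),W-W.mean(0); th=np.arctan2((a[:,0]*b[:,1]-a[:,1]*b[:,0]).sum(),(a*b).sum())
    M=np.array([[np.cos(th),-np.sin(th)],[np.sin(th),np.cos(th)]]); return th,W.mean(0)-M@T.mean(0),M
th,o,M=fit(T,W); print("tray",th,np.degrees(th),o,((T@M.T+o-W)*1e3).round(1))
lip=M@[.077,.025]+o; print("lip",lip)
# parts in tray frame (z~.011)
pp=np.array([[282,190],[248,235],[209,275],[182,337],[149,387]])/5+[285-.4,225-.4]
print(((ray("top",pp,.013)[:,:2]-o)@M*1e3).round())
im=cv2.imread("pics/top0.png"); c=im[245:315,412:485]
cv2.imwrite("pics/tin.png",cv2.resize(c,None,fx=8,fy=8,interpolation=2))
```

```text
tray -0.4659829524113751 -26.698856498217282 [0.51277905 0.09835015] [[ 0.7 -0.7]
 [ 0.5 -0.9]
 [-2.   1.1]
 [-0.6 -1.1]
 [ 1.4  1.6]]
lip [0.59280187 0.08608847]
[[ 38.  -7.]
 [ 15.  -2.]
 [ -7.   5.]
 [-35.   4.]
 [-59.   8.]]
```

View pics/tin.png

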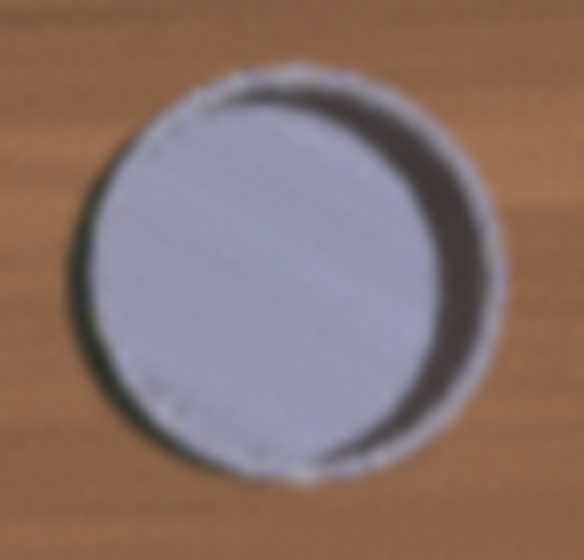

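Tin rim centre is about (297,273) in the 8× crop, which is pixel (448.7,278.7) in the full image.

```bash
cat >> h.py <<'E'
TRAY=np.array([.5128,.0984]); TH=-.466
def axes(th):  # tool rot: y=tray y, x=-tray x, z down
    c,s=np.cos(th),np.sin(th); return R.from_matrix(np.array([[-c,-s,0],[-s,c,0],[0,0,-1]]))
def to(pos,rot=None):
    s=manip.state(); r=q2R(s["tool_rot"]); print("t",round(s["time"],2),"d tool",(r.inv().apply(np.array(pos)-s["tool_pos"])).round(4),end=" ")
    if rot is not None: print("rotvec",(r.inv()*rot).as_rotvec().round(4))
    else: print()
E
python3 - <<'E'
from h import *
print("tin",ray("top",[448.7,278.7],.055)[0])
print("others",ray("top",[[472,185],[245,182],[381,149],[160,240]],0).round(3))
print(axes(TH).as_matrix().round(2))
to([*TRAY,.12],axes(TH))
E
```

```text
tin [ 0.50202649 -0.13746292  0.055     ]
others [[ 0.702 -0.208  0.   ]
 [ 0.721  0.273  0.   ]
 [ 0.786 -0.018  0.   ]
 [ 0.602  0.452  0.   ]]
[[-0.89  0.45  0.  ]
 [ 0.45  0.89  0.  ]
 [ 0.    0.   -1.  ]]
t 0.1 d tool [-0.4648 -0.3862  0.0774] rotvec [-1.900e-03 -1.000e-04  1.822e-01]
```

```bash
python3 shift.py '[[1,-0.03,-0.025,0,0,0,0],[1,-0.04,-0.033,0,0,0,0],[1,-0.04,-0.033,0,0,0,0],[1,-0.04,-0.033,0,0,0,0],[1,-0.04,-0.033,0,0,0,0]]'
python3 shift.py '[[1,-0.04,-0.033,0.005,0,0,0],[1,-0.04,-0.033,0.005,0,0,0],[1,-0.04,-0.033,0.01,0,0,0],[1,-0.04,-0.033,0.01,0,0,0],[1,-0.04,-0.033,0.01,0,0,0]]'
python3 shift.py '[[1,-0.04,-0.033,0.01,0,0,0],[1,-0.03,-0.025,0.01,0,0,0],[1,0,0,0,0,0,0.09],[1,0,0,0,0,0,0.09],[1,0,0,0,0,0,0]]'
python3 - <<'E'
from h import *
to([*TRAY,0.0],axes(TH)); print(manip.state()["joint_pos"].round(3))
cv2.imwrite("pics/top1.png",cv2.resize(manip.grab_frame("top")[180:370,220:480,::-1],None,fx=3,fy=3,interpolation=2))
E
```

```text
time: 0.72
tool_pos: [0.3139, 0.3944, 0.1974]
tool_rot: [-0.0, 0.141, 0.99, -0.0]
contact_force: [1.6, -0.2, -0.2]
gripper_width: 1.001
grasp_force: 0.0
time: 1.35
tool_pos: [0.4597, 0.1801, 0.1573]
tool_rot: [-0.0, 0.141, 0.99, 0.0]
contact_force: [-0.3, -0.2, 0.1]
gripper_width: 1.001
grasp_force: 0.0
time: 1.98
tool_pos: [0.5099, 0.1062, 0.1374]
tool_rot: [-0.0, 0.229, 0.973, -0.0]
contact_force: [-0.6, 0.1, 0.2]
gripper_width: 0.994
grasp_force: 0.0
t 1.98 d tool [-0.0062 -0.0056  0.1374] rotvec [-0.0005 -0.0009  0.0029]
[ 0.062 -0.153  1.914 -0.     1.382 -1.045]
```

View pics/top1.png

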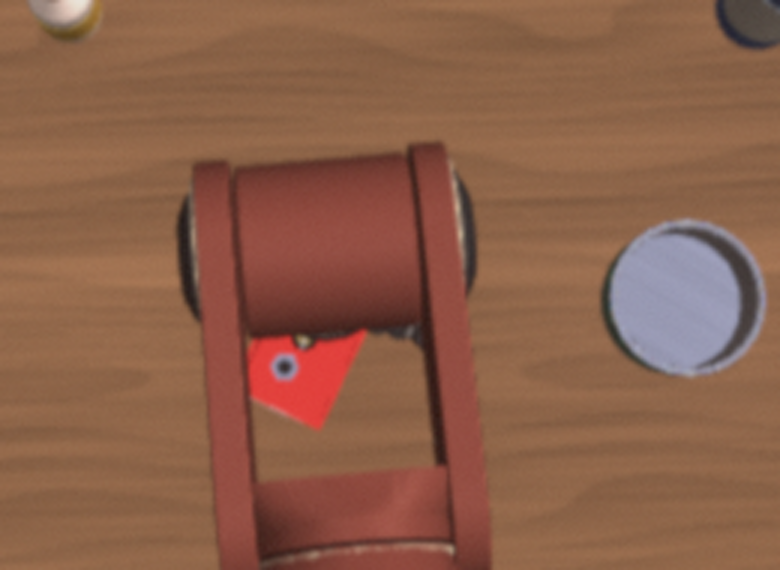

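The arm hides most of the tray from above, but the tray hasn't moved: its −x end and a nut are visible at (285,365). Next I correct the offset and descend.

```bash
python3 shift.py '[[1,-0.006,-0.0055,0.02,0,0,0],[1,0,0,0.03,0,0,0],[1,0,0,0.03,0,0,0],[1,0,0,0,0,0,0]]'
python3 - <<'E'
from h import *
to([*TRAY,0.0],axes(TH))
cv2.imwrite("pics/sc1.png",cv2.resize(manip.grab_frame("scene")[120:280,220:400,::-1],None,fx=3.5,fy=3.5,interpolation=2))
E
```

```text
time: 2.52
tool_pos: [0.5098, 0.0983, 0.0537]
tool_rot: [-0.004, 0.23, 0.973, -0.001]
contact_force: [-0.3, 0.2, 0.5]
gripper_width: 1.0
grasp_force: 0.0
t 2.52 d tool [-0.0031  0.0016  0.0537] rotvec [-0.004  -0.0068  0.0027]
```

View pics/sc1.png

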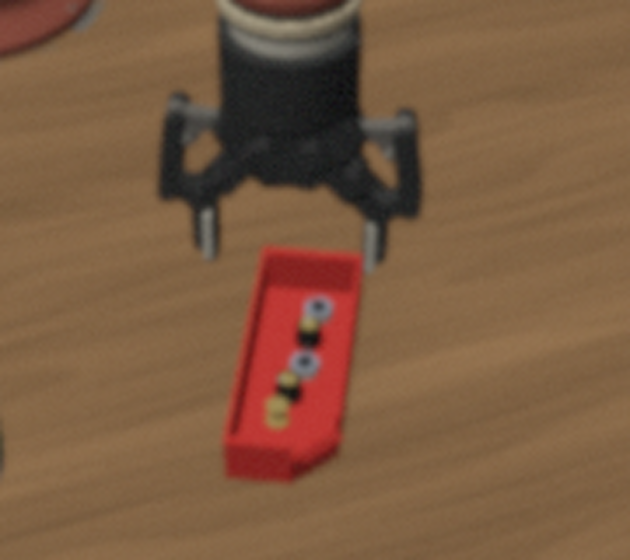

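The fingers straddle the tray, with tips at (208,255) and (373,268) in this crop. I'll check that against the projection.

Run:
```python
from h import *
s=manip.state(); r=q2R(s["tool_rot"])
f=lambda P:((proj("scene",P)-[220,120])*3.5).round()
print(f(s["tool_pos"]+r.apply([[0,.043,-.013],[0,-.043,-.013],[0,0.043,0],[0,-.043,0]])))
c,n=np.cos(TH),np.sin(TH); M=np.array([[c,-n],[n,c]])
T=np.array([[-85,33],[-85,-33],[85,-33],[59,33]])/1e3
print(f(np.c_[T@M.T+TRAY,np.full(4,.034)]))
```

```text
[[362. 302.]
 [220. 291.]
 [361. 318.]
 [221. 306.]]
[[357. 253.]
 [257. 245.]
 [218. 436.]
 [335. 413.]]
```

```bash
python3 shift.py '[[1,-0.003,0.003,0.025,-0.004,-0.0068,0],[1,0,0,0.015,0,0,0],[1,0,0,0.01,0,0,0],[1,0,0,0,0,0,0]]'
python3 - <<'E'
from h import *
to([*TRAY,0.0],axes(TH))
cv2.imwrite("pics/sc2.png",cv2.resize(manip.grab_frame("scene")[150:270,240:370,::-1],None,fx=4.5,fy=4.5,interpolation=2))
E
```

```text
time: 3.08
tool_pos: [0.5169, 0.1001, 0.0074]
tool_rot: [0.003, 0.23, 0.973, 0.001]
contact_force: [-0.5, 0.5, 0.7]
gripper_width: 1.005
grasp_force: 0.0
t 3.08 d tool [ 0.0029 -0.0033  0.0074] rotvec [0.0034 0.0058 0.0023]
```

View pics/sc2.png

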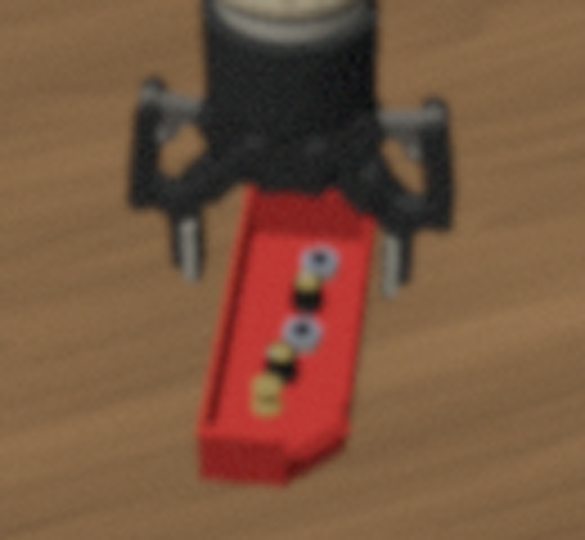

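Run:
```python
from h import *
s=manip.state(); r=q2R(s["tool_rot"]); p=s["tool_pos"]
f=lambda P:((proj("scene",P)-[240,150])*4.5).round()
for z in (0,-.013,-.03,-.045,-.073,-.12): print(z,f(p+r.apply([[0,.043,z],[0,-.043,z]])).tolist(), f(p+r.apply([[0.03,.043,z]])).tolist())
q=np.array([.51,.1062,.1374])
print([((proj("top",q+axes(TH).apply([0,-y,-z]))-[220,180])*3).round().tolist() for y in(.043,.057) for z in (.013,.05,.1)])
```

```text
0 [[379.0, 351.0], [204.0, 338.0]] [[384.0, 309.0]]
-0.013 [[380.0, 333.0], [203.0, 319.0]] [[385.0, 290.0]]
-0.03 [[381.0, 307.0], [202.0, 293.0]] [[386.0, 264.0]]
-0.045 [[381.0, 284.0], [201.0, 271.0]] [[387.0, 242.0]]
-0.073 [[383.0, 240.0], [198.0, 226.0]] [[388.0, 198.0]]
-0.12 [[386.0, 162.0], [194.0, 148.0]] [[392.0, 119.0]]
[[[383.0, 314.0]], [[386.0, 311.0]], [[389.0, 307.0]], [[404.0, 324.0]], [[407.0, 322.0]], [[412.0, 318.0]]]
```

```bash
python3 shift.py '[[1,0.003,-0.002,0.004,0.003,0.006,0],[1,0,0,0.004,0,0,0],[1,0,0,0.003,0,0,0],[1,0,0,0,0,0,0],[1,0,0,0,0,0,0]]'
python3 shift.py '[[0.8,0,0,0,0,0,0],[0.7,0,0,0,0,0,0],[0.6,0,0,0,0,0,0],[0.6,0,0,0,0,0,0]]'
python3 - <<'E'
from h import *
to([*TRAY,0.0],axes(TH))
cv2.imwrite("pics/sc3.png",cv2.resize(manip.grab_frame("scene")[150:270,240:370,::-1],None,fx=4.5,fy=4.5,interpolation=2))
E
```

```text
time: 3.75
tool_pos: [0.5139, 0.0997, -0.003]
tool_rot: [0.001, 0.23, 0.973, 0.0]
contact_force: [1.0, 0.3, 0.4]
gripper_width: 1.001
grasp_force: 0.0
time: 4.25
tool_pos: [0.5143, 0.0996, -0.0026]
tool_rot: [0.001, 0.23, 0.973, 0.0]
contact_force: [0.4, -0.6, 2.4]
gripper_width: 0.602
grasp_force: 1.4
t 4.25 d tool [ 0.0007 -0.0017 -0.0026] rotvec [0.0012 0.0016 0.0022]
```

View pics/sc3.png

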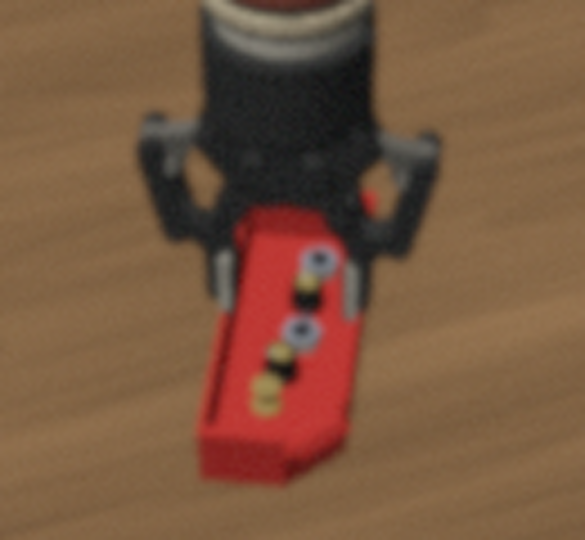

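The fingertips closed over the tray walls, not beside them. The tips stand about 38 mm behind the reported TCP when open, not 13 mm. I'll reopen and go lower in small steps, watching the force.

```bash
python3 shift.py '[[1,0,0,-0.01,0,0,0],[1,0,0,0,0,0,0],[1,0,0,0,0,0,0],[1,0,0,0,0,0,0]]'
python3 shift.py '[[1,0,0,0.01,0,0,0],[1,0,0,0.008,0,0,0],[1,0,0,0.006,0,0,0],[1,0,0,0,0,0,0]]' | grep -E "pos|force|width"
python3 shift.py '[[1,0,0,0.004,0,0,0],[1,0,0,0.004,0,0,0],[1,0,0,0,0,0,0]]'| grep -E "pos|force|width"
python3 shift.py '[[1,0,0,0.004,0,0,0],[1,0,0,0,0,0,0]]'
```

```text
time: 4.8
tool_pos: [0.5135, 0.0997, 0.0066]
tool_rot: [0.0, 0.23, 0.973, 0.0]
contact_force: [-0.4, -0.0, -0.1]
gripper_width: 1.001
grasp_force: 0.0
tool_pos: [0.513, 0.0996, -0.0182]
contact_force: [-1.1, -0.1, 0.5]
gripper_width: 0.998
grasp_force: 0.0
tool_pos: [0.5135, 0.0997, -0.0255]
contact_force: [0.4, 0.5, -0.3]
gripper_width: 1.0
grasp_force: 0.0
time: 5.92
tool_pos: [0.5135, 0.0997, -0.0295]
tool_rot: [0.0, 0.23, 0.973, 0.0]
contact_force: [-0.2, 0.1, 0.7]
gripper_width: 0.994
grasp_force: 0.0
```

```bash
python3 shift.py '[[0.8,0,0,0,0,0,0],[0.6,0,0,0,0,0,0],[0.4,0,0,0,0,0,0],[0.4,0,0,0,0,0,0]]'
python3 shift.py '[[0.2,0,0,0,0,0,0],[0,0,0,0,0,0,0],[0,0,0,0,0,0,0]]'
```

```text
time: 6.42
tool_pos: [0.5142, 0.0997, -0.0287]
tool_rot: [0.001, 0.23, 0.973, 0.0]
contact_force: [0.4, 0.2, 2.6]
gripper_width: 0.759
grasp_force: 67.1
time: 6.8
tool_pos: [0.5143, 0.0997, -0.0287]
tool_rot: [0.001, 0.23, 0.973, 0.0]
contact_force: [0.5, 0.2, 3.7]
gripper_width: 0.758
grasp_force: 67.3
```

```bash
python3 shift.py '[[0,0,0,-0.01,0,0,0],[0,0,0,-0.02,0,0,0],[0,0,0,-0.03,0,0,0],[0,0,0,-0.03,0,0,0],[0,0,0,-0.03,0,0,0]]'
python3 shift.py '[[0,0,0,-0.025,0,0,0],[0,0,-0.01,-0.015,0,0,0],[0,-0.002,-0.02,0,0,0,0],[0,-0.002,-0.025,0,0,0,0],[0,-0.002,-0.025,0,0,0,0]]'
python3 shift.py '[[0,-0.002,-0.025,0,0,0,0],[0,-0.002,-0.025,0,0,0,0],[0,-0.002,-0.025,0,0,0,0],[0,-0.002,-0.025,0,0,0,0],[0,-0.002,-0.025,0,0,0,0]]'
python3 shift.py '[[0,-0.002,-0.02,0,0,0,0],[0,-0.001,-0.012,0,0,0,0],[0,0,-0.005,0,0,0,0],[0,0,0,0,0,0,0],[0,0,0,0,0,0,0]]'
python3 - <<'E'
from h import *
print(manip.state()["joint_pos"].round(3))
a=manip.grab_frame("scene")[60:330,120:390,::-1]; b=manip.grab_frame("top")[150:400,350:550,::-1]
cv2.imwrite("pics/lv.png",np.hstack([cv2.resize(a,(432,432),interpolation=2),cv2.resize(b,(346,432),interpolation=2)]))
E
```

```text
time: 7.42
tool_pos: [0.5125, 0.0996, 0.0911]
tool_rot: [-0.0, 0.23, 0.973, 0.0]
contact_force: [0.3, 0.2, -1.8]
gripper_width: 0.762
grasp_force: 66.9
time: 8.05
tool_pos: [0.481, 0.0238, 0.1287]
tool_rot: [-0.001, 0.23, 0.973, -0.0]
contact_force: [1.1, 0.5, -1.8]
gripper_width: 0.764
grasp_force: 66.9
time: 8.68
tool_pos: [0.4339, -0.092, 0.1286]
tool_rot: [-0.001, 0.23, 0.973, 0.0]
contact_force: [0.0, -0.4, -2.0]
gripper_width: 0.762
grasp_force: 66.9
time: 9.3
tool_pos: [0.4224, -0.1249, 0.1305]
tool_rot: [0.0, 0.229, 0.973, 0.001]
contact_force: [0.1, 0.3, -1.7]
gripper_width: 0.76
grasp_force: 66.9
[-4.580e-01 -3.660e-01  2.099e+00  1.000e-03  1.408e+00 -1.565e+00]
```

View pics/lv.png

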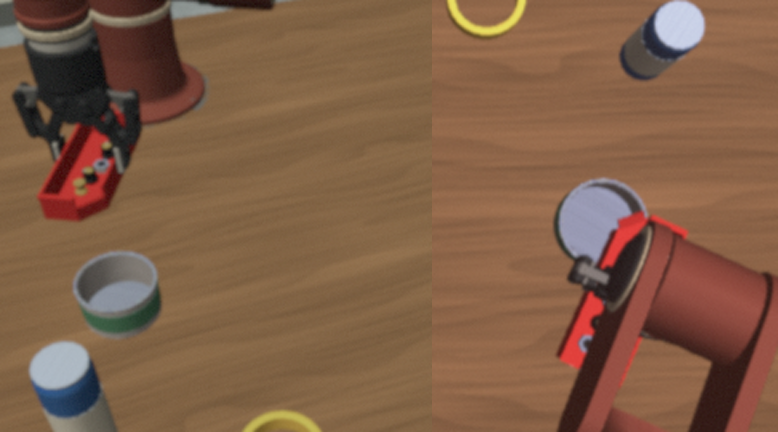

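Left panel (scene view): the tray is held level with the parts inside, pour lip around (100,203). Right panel (top view): the lip is at about (630,215), over the right side of the tin's mouth. I'll triangulate the lip.

Run:
```python
from h import *
p=manip.state()["tool_pos"]
c,s=np.cos(TH),np.sin(TH);M=np.array([[c,-s,0],[s,c,0],[0,0,1]])
F=np.array([[.077,.025,.027],[.085,.007,.034],[.059,.033,.034],[.085,-.033,.034],[-.085,.033,.034],[-.085,.033,0]])
for dz in(0,.029,.045):
    W=F@M.T+p+[0,0,dz]
    print(dz,"scene",((proj("scene",W)-[120,60])*1.6).round().tolist()); print("   top",((proj("top",W)-[350,150])*1.73+[432,0]).round().tolist())
```

```text
0 scene [[97.0, 218.0], [78.0, 216.0], [107.0, 203.0], [44.0, 214.0], [140.0, 131.0], [144.0, 152.0]]
   top [[622.0, 217.0], [642.0, 217.0], [610.0, 228.0], [677.0, 233.0], [554.0, 355.0], [549.0, 353.0]]
0.029 scene [[92.0, 198.0], [72.0, 197.0], [102.0, 184.0], [37.0, 194.0], [136.0, 112.0], [141.0, 134.0]]
   top [[628.0, 215.0], [649.0, 215.0], [616.0, 227.0], [685.0, 231.0], [558.0, 357.0], [553.0, 355.0]]
0.045 scene [[89.0, 187.0], [69.0, 185.0], [99.0, 172.0], [33.0, 183.0], [134.0, 101.0], [139.0, 124.0]]
   top [[632.0, 214.0], [653.0, 214.0], [619.0, 226.0], [690.0, 231.0], [561.0, 358.0], [555.0, 356.0]]
```

The 29 mm offset model matches both pictures, so the tray is level about 0.16 m up with the lip over the tin. Next I pitch the pour end down slowly.

```bash
python3 shift.py '[[0,0,0,0,0,0.03,0],[0,0,0,0,0,0.05,0],[0,0,0,0,0,0.05,0],[0,0,0,0,0,0.05,0],[0,0,0,0,0,0.05,0]]' | grep -E "time|pos|grasp"
python3 shift.py '[[0,0,0,0,0,0.03,0],[0,0,0,0,0,0.02,0],[0,0,0,0,0,0.02,0],[0,0,0,0,0,0,0],[0,0,0,0,0,0,0]]' | grep -E "time|pos|grasp"
python3 shift.py '[[0,0,0,0,0,0.02,0],[0,0,0,0,0,0.02,0],[0,0,0,0,0,0.02,0],[0,0,0,0,0,0.02,0],[0,0,0,0,0,0,0]]' | grep -E "time|pos|grasp"
python3 shift.py '[[0,0,0,0,0,0.02,0],[0,0,0,0,0,0.02,0],[0,0,0,0,0,0.02,0],[0,0,0,0,0,0.02,0],[0,0,0,0,0,0,0]]'
python3 - <<'E'
from h import *
s=manip.state();print(s["joint_pos"].round(3))
T=q2R(s["tool_rot"])*R.from_matrix(np.diag([-1,1,-1.])); print(T.as_matrix().round(3),T.apply([.077,.025,.027+.029])+s["tool_pos"])
a=manip.grab_frame("scene")[100:260,130:270,::-1]
cv2.imwrite("pics/pt.png",cv2.resize(a,None,fx=3.5,fy=3.5,interpolation=2))
E
```

```text
time: 10.02
tool_pos: [0.4228, -0.1253, 0.1307]
grasp_force: 66.9
time: 10.65
tool_pos: [0.4223, -0.1253, 0.1307]
grasp_force: 66.8
time: 11.28
tool_pos: [0.4225, -0.1254, 0.1304]
grasp_force: 66.8
time: 11.9
tool_pos: [0.4224, -0.1254, 0.1304]
tool_rot: [-0.222, 0.224, 0.948, 0.053]
contact_force: [-0.3, -0.4, -2.1]
gripper_width: 0.759
grasp_force: 66.8
[-0.46   0.024  1.814  0.003  1.763 -1.567]
[[ 0.802  0.447  0.397]
 [-0.4    0.894 -0.199]
 [-0.444  0.001  0.896]] [ 0.51755771 -0.14503163  0.14640704]
```

View pics/pt.png

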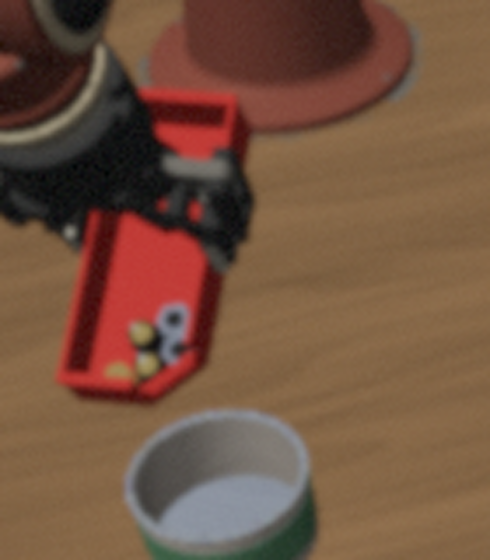

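The parts have run down to the pour end and lie against its walls around (118,370)–(175,320), none strung out. Next is the sideways tilt. I'll compute the translation that keeps the lip over the tin.

Run:
```python
from h import *
s=manip.state(); r=q2R(s["tool_rot"]); D=R.from_matrix(np.diag([-1,1,-1.]))
for b in(.2,.4):
    r2=r*R.from_rotvec([b,0,0]); T=r2*D
    off=T.apply([.077,.025,.056]); tgt=np.array([.502,-.1375,.115])
    print(b,"lip if no shift",(off+s["tool_pos"]).round(3),"shift world",(tgt-off-s["tool_pos"]).round(3),"tool now",r.inv().apply(tgt-off-s["tool_pos"]).round(4))
    C=T.apply(np.array([[.085,.007,0],[.059,.033,0],[.085,-.033,0]])+[0,0,.029])+tgt-off; print(C[:,2].round(3), np.degrees(np.arcsin(T.as_matrix()[2,:2])).round(1))
```

```text
0.2 lip if no shift [ 0.52  -0.134  0.141] shift world [-0.018 -0.003 -0.026] tool now [ 0.0014 -0.0109  0.0298]
[0.091 0.098 0.098] [-26.3 -10.2]
0.4 lip if no shift [ 0.521 -0.124  0.134] shift world [-0.019 -0.013 -0.019] tool now [ 0.0014 -0.0201  0.0218]
[0.095 0.098 0.109] [-26.3 -20.4]
```

```bash
python3 shift.py '[[0,0,-0.004,0.004,0,0,0],[0,0,-0.006,0.006,0,0,0],[0,0,-0.006,0.006,0,0,0],[0,0,-0.004,0.004,0,0,0],[0,0,0,0,0,0,0]]' | grep -E "time|pos|grasp"
python3 shift.py '[[0,0,0,0,0.03,0,0],[0,0,0,0,0.04,0,0],[0,0,0,0,0.04,0,0],[0,0,0,0,0.04,0,0],[0,0,0,0,0.03,0,0]]' | grep -E "time|pos|grasp"
python3 shift.py '[[0,0,0,0,0.03,0,0],[0,0,0,0,0.03,0,0],[0,0,0,0,0.02,0,0],[0,0,0,0,0.02,0,0],[0,0,0,0,0.02,0,0]]' | grep -E "time|pos|grasp"
python3 shift.py '[[0,0,0,0,0.02,0,0],[0,0,0,0,0.02,0,0],[0,0,0,0,0.02,0,0],[0,0,0,0,0.02,0,0],[0,0,0,0,0,0,0]]' | grep -E "time|pos|grasp"
python3 shift.py '[[0,0,0,0,0,0,0],[0,0,0,0,0,0,0],[0,0,0,0,0,0,0],[0,0,0,0,0,0,0]]'
python3 - <<'E'
from h import *
s=manip.state();print(s["joint_pos"].round(3),s["joint_vel"].round(3))
T=q2R(s["tool_rot"])*R.from_matrix(np.diag([-1,1,-1.])); print(np.degrees(np.arcsin(T.as_matrix()[2,:2])).round(1))
P=lambda q:T.apply(np.array(q)+[0,0,.029])+s["tool_pos"]; print("lip",P([.077,.025,.027]).round(4))
# rectify inner floor (z ~8mm: mid part height) of the tray, 1 mm grid, list non-red blobs
a=manip.grab_frame("scene"); np.save("last.npy",a)
X,Y=np.meshgrid(np.arange(85,-86,-1),np.arange(33,-34,-1)); G=np.c_[X.ravel(),Y.ravel(),np.full(X.size,6)]/1e3
uv=proj("scene",P(G)).reshape(*X.shape,2).astype(np.float32)
w=cv2.remap(a,uv[...,0],uv[...,1],cv2.INTER_LINEAR).astype(int)
sub=w[::4,:116:4]
ch=np.where((sub[...,0]>90)&(sub[...,1]<.45*sub[...,0]),'.',np.where(sub.max(-1)<75,'k',np.where((sub[...,2]>.8*sub[...,0]),'n',np.where(sub[...,1]>.6*sub[...,0],'b','r'))))
print("cols x=85..-27, rows y=33..-33"); print("\n".join("".join(l) for l in ch))
E
```

```text
time: 12.58
tool_pos: [0.405, -0.1393, 0.1123]
grasp_force: 66.8
time: 13.2
tool_pos: [0.4056, -0.1389, 0.1127]
grasp_force: 66.9
time: 13.82
tool_pos: [0.4055, -0.1393, 0.1127]
grasp_force: 67.1
time: 14.45
tool_pos: [0.4055, -0.139, 0.1125]
grasp_force: 67.0
time: 14.95
tool_pos: [0.4055, -0.1393, 0.1127]
tool_rot: [-0.26, 0.178, 0.941, -0.127]
contact_force: [-0.9, -0.6, -2.1]
gripper_width: 0.76
grasp_force: 67.0
[-0.29   0.071  1.833 -0.302  1.743 -1.461] [ 0.    -0.002  0.002 -0.    -0.     0.   ]
[-26.3 -19.4]
lip [ 0.5038 -0.1393  0.117 ]
cols x=85..-27, rows y=33..-33
nnbbb..rrrrrr.rrrr......kkkkk
nnbb...rr................kkkk
nbb...rnnb...............kkkk
bb...rnnnnbbb.............kkk
br...nnnnnnnnb............kkk
b...rbnnnnnkknr............kk
b..rbbbbrnnnnn............kkk
r..rbbbrrbnnnb............kkk
r..rbbbkbbbr..............kkk
r..bb.rkbbbr..............kkk
r..bbr.kbbb...............kkk
r..bbr....................kkk
r..bb.....................rkk
r.........................kkk
r.........................kkk
r........................kkkk
r.......................kkkkk
```

The rectified image shows all five parts bunched by the pour corner, at roughly x 37–72 and y −12 to 18 mm in the tray frame. The lip is about 2 mm from the tin's axis and 62 mm above its rim. Handing in.

```bash
python3 -c "
from plant import manip
print(manip.job_done())"
```

```text
the job is handed in; nothing more can be done
None
```

I handed in the job with the tray held steady in the gripper, pour end down about 26° and sideways about 19°; by my last camera check all five parts are bunched within about 35 mm of the pour corner, none spilled, and the lip is over the tin about 6 cm above its rim.

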